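Load the sample cell in the colour tester and fit its light shade

ROBOT

A 7-joint arm with a two-finger parallel gripper is mounted at the origin on the work surface. World frame = base frame: x ahead of the robot, y to its left, z up, the work surface at z = 0. Lengths are in m, angles in rad, forces in N, time in s.
With the tool pointing down it reaches from about 0.425 to 1.025 m from the base axis. Payload 9.4 kg.
Tool frame: the origin (TCP) lies midway between the tips of the shut fingers; the grasp point (between the pads) lies 19 mm behind it; z points along the fingers, y is the line along which they close (so a half turn about z gives the same grasp; the last joint's range is limited). The gripper opens to 93 mm and grips with 3 to 60 N. Pads are 15 mm wide; open, the fingers measure 128 mm over their backs; the gripper's body (75 mm by 188 mm) begins 65 mm behind the grasp point.
Start: joints at [1.207, 0.599, -0.003, 1.599, 0.002, 0.943, -0.08], TCP at [0.205, -0.695, 0.185] pointing down, gripper open.
Joint ranges: [-2.57, 2.57], [-0.35, 1.97], [-1.29, 1.29], [0.11, 2.56], [-1.05, 4.19], [0.11, 1.86], [-2.63, 2.63]. Speed limits (rad/s): [2.22, 2.22, 3.01, 3.01, 3.14, 3.14, 3.14].

INTERFACE

Orientations are given as a rotation vector (axis times angle).
In Python, from cell import ctrl, optics gives the robot as it stands. The module is installed in compiled form; this text tells all that it offers.
- The arm moves only by the tool jog_arm, never from a script. Its argument "rows" is a list of rows, each a list of 5 numbers: the shift along the tool's x, y, z as a fraction of full scale, then the turn about the tool's z as a fraction of full scale, then the opening, from 0 (shut) to 1 (fully open). In form: [[tx, ty, tz, twist, grip], ...]. A call has 1 to 20 rows; each row is the pose to reach, as a shift and turn from the pose commanded when the call began, along the tool's axes at that moment; what a row does not reach only later rows make up. Full scale, the value 1, is 0.3 m for a shift and 90 degrees for a turn. A row lasts 1/12 s, in which the tool goes at most 41.7 mm and 7.16 degrees, less where a joint would pass 70% of its speed; a pose out of reach is approached as far as the arm can. A call with a number of a shift or a turn outside -1 to 1 is refused whole. A call with a gripper value outside its range is refused whole. The fingers move at their own pace and stop on an object; "grip_force" is the grip in N (left out, the last holds). Time passes only in rows, so rows that repeat a pose let the fingers close. It gives the time, the measured TCP pose, the force, the opening and the grip force at its end, in the units of the state.
- ctrl.get_state(): the state, without advancing time (a new reading comes with each control period).
- optics.grab_frame(name): name is "scene" or "top"; returns (picture, depth): 420x560x3 uint8, blue, green, red; 420x560 float32, m along the optical axis (not along the pixel's ray), 0 where there is no reading.
- optics.calibration(name): a dict with "fov_y" (degrees; the focal length in pixels is half the picture's height over the tangent of half this angle, whatever the lens; pixels are square), "cx", "cy" (the principal point, pixels), "R" (3x3) and "t" (3): a world point X has camera coordinates R X + t. Camera axes: x right, y down, z forward; pixel columns grow to the right and rows downward; lengths in m; the calibration is good to about 2 mm. A picture is of the moment at which its call begins. calibration takes no time and is no camera call.
- ctrl.close_job(): hands the job in; it is judged then, once.
Trained networks look in the newest picture that a camera, given by its name, has taken for a name from the list of things; names that differ only in an ending like _2 or _b are one class to them, and where a whole thing is asked for, a point or a joint stands for the part that bears it (a point fixed in the world has none). Each returns a list of dicts, best first, with "score" (0 to 1); they miss things now and then, are a little off and sometimes report something else, mostly with a low value. They report only what shows in the picture. A call takes as long as a camera call. They do not tell look-alikes from the thing itself.
- optics.trace(target, camera): "pixels" (420x560 bool, what is visible of it) and "box" ([left, top, right, bottom] in pixels, round what is visible of it).
The state is a dict: "clock": time; "q": joint angles; "joint_velocities": joint speeds; "joint_efforts": joint torques, N m; "eef_pos": TCP position; "orientation": TCP orientation; "force": force on the tool from outside, world axes, zero at the start; "wrist_torque": the same for the moment, N m; "finger_gap": finger opening in m; "grasp_force": force on a finger pad.
Only numpy, scipy, OpenCV 4.12 (cv2) and the standard library are available. Lean on these libraries where they do the work, as an engineer would, in place of code of your own. Each camera call takes 0.05 s, during which the arm holds its last target. There are 200 camera calls.

TASK

Stand the sample cell fully down in the tester's socket so that its two clear faces look at the lamp and the receiver, holding it only by its frosted blue sides and setting it down gently. Then close the tester with the loose shade plate: tilt it, hook its yellow-striped edge under the orange lip, and lower the other end behind the black stop ridge so that it lies flat and square over the heads. Leave the tins, jars, jug and sanding block where they stand.

Things in the scene. Friction and masses are not known exactly. Their poses are not given: they have to be found in the camera images.
- socket (a point): Centre of the floor of the tester's square black socket, 12 mm above the table; z up, light path along y (lamp at -y, receiver at +y). 49 x 49 mm inside, walls 8 mm thick and 20 mm high above the floor, with a 45 degree lead-in over the top 4 mm. The cell fits at any quarter turn, 2.5 mm clear each side. The bay between the heads is 100 mm wide (y), open in front, behind and above.
- lip_edge (a point): On the receiver head's flat top, 120 mm above the table, right below the free edge of the orange lip, mid-width; axes as the socket's; 76 mm from the socket's centre in y. The slot under the lip opens to -y and is 14 mm high, 16.5 mm deep (its back at y +16.5 mm) and 104 mm wide; the lip's top is 18 mm above the head.
- cell_mid (a point): Centre (half-way up) of the loose sample cell, an upright block 44 x 44 x 100 mm high, about 0.25 kg, an amber sample inside. Clear faces at +y and -y, frosted blue sides at +x and -x; black foot and cap, 10 mm each; the white line on the cap runs along y. May start turned any way; either half turn is right. A yellow tin and a white jar stand 73 to 78 mm off (centres) facing its clear faces.
- cell_panes: The two clear panes of the cell (32 x 80 mm each), fixed in its y faces; origin at the centre of the cell's underside, axes as the cell's. Fingers must not touch them.
- shade_grip (a point): Centre of the red grip ridge on the loose shade plate (dark steel, 100 (x) x 180 (y) x 6 mm thick, about 0.3 kg, flat on the table). The ridge is 60 mm long (x), 16 mm thick (y), its top 46 mm above the plate's underside; its centre is 26 mm above the underside and 15 mm off the plate's middle towards -y. z up, +y towards the yellow-striped edge.
- shade_edge (a point): Middle of the bottom edge of the shade plate's yellow-striped end; axes as the plate's. It lies at y +105 mm, z -26 mm from shade_grip.
- yellow_tin: Bystander: small yellow tin beside the cell, 54 mm across, 65 high; origin at its underside.
- white_jar: Bystander: white-labelled jar beside the cell, 52 mm across, 75 high; origin at its underside.
- sanding_block: Bystander: cork block 30 x 70 x 28 mm high beside the shade plate (its centre 85 mm from the plate's middle, at +x); origin at its underside.
- red_tin: Bystander: red tin behind the tester, 76 mm across, 105 high; origin at its underside.
- amber_jar: Bystander: amber-labelled jar in front of the tester, 56 mm across, 85 high; origin at its underside.
- green_tin: Bystander: green tin at the back, 84 mm across, 120 high; origin at its underside.
- white_jug: Bystander: white jug at the back, 100 mm across, 200 high; origin at its underside.
- cell: The sample cell itself; origin at the centre of its underside, 50 mm below cell_mid, same axes.
- shade: The shade plate itself; origin at the centre of its underside, same axes as shade_grip.
- tester: The fixed tester; origin on the table below the socket's centre, axes as the socket's. Base 130 (x) x 260 (y) x 12 mm. Blue lamp head at -y, grey receiver head at +y: each 104 mm wide (x), from 50 to 130 mm off the socket in y, flat top 120 mm above the table.
- stop (a point): On the lamp head's flat top, at the foot of the inner face of the black stop ridge, mid-width; axes as the socket's; 92.5 mm from the socket's centre in -y. The ridge is 12 mm high. 185 mm lie between it and the back of the slot, so the 180 mm plate goes in only tilted, striped edge first, its other end lowered last.
Not all that is in view belongs to the job. Of the things that look like the cell, take the one that is nearest to the robot's base at the start. There is more than one size of the shade; the job needs the larger.

How it is judged:
On the way:
1. the cell stands released in the socket, clear faces on the light path (x of cell_mid in the frame of socket between -0.005 and 0.005 m and y of cell_mid in the frame of socket between -0.005 and 0.005 m and z of cell_mid in the frame of socket between 0.046 and 0.054 m and angle between the y axis of cell_mid and the y axis of socket, either way round below 0.13 rad and angle between cell_mid's own z axis and vertical below 0.06 rad and linear speed of cell below 0.02 m/s and contact force between the fingers and cell below 0.1 N), for 0.3 s.
At the end, for the whole second after the job is handed in: Cell fully down in the socket (5 mm sideways, 4 mm in height, 3.4 deg of upright), clear faces within 7 deg of the light path; shade at rest flat on both heads (4 mm, 2 deg), striped edge at least 5 mm under the lip, square within 7 deg, centred across within 12 mm; both still (x of cell_mid in the frame of socket between -0.005 and 0.005 m and y of cell_mid in the frame of socket between -0.005 and 0.005 m and z of cell_mid in the frame of socket between 0.046 and 0.054 m and angle between the y axis of cell_mid and the y axis of socket, either way round below 0.13 rad and angle between cell_mid's own z axis and vertical below 0.06 rad and linear speed of each of cell, shade below 0.02 m/s and x of shade_edge in the frame of lip_edge between -0.012 and 0.012 m and y of shade_edge in the frame of lip_edge above 0.005 m and z of shade_edge in the frame of lip_edge between -0.004 and 0.004 m and z of shade_grip in the frame of lip_edge between 0.022 and 0.03 m and angle between the y axis of shade_grip and the y axis of socket, either way round below 0.12 rad and angle between shade_grip's own z axis and vertical below 0.035 rad and distance between shade_grip and socket below 0.16 m and y of shade_grip in the frame of lip_edge below -0.07 m); the robot touches nothing.
It fails at once if the fingers touch the cell's clear panes (contact force between the fingers and cell_panes above 0.5 N).
It fails at once if the cell is rammed or dropped (over 40 N against the tester) (contact force between cell and tester above 40 N).
It fails at once if a bystander is shifted by more than 25 mm or toppled (distance of any of yellow_tin, white_jar, sanding_block, red_tin, amber_jar, green_tin, white_jug from where it was at the start of the episode above 0.025 m or angle between any of yellow_tin, white_jar, sanding_block, red_tin, amber_jar, green_tin, white_jug's own z axis and vertical above 0.5 rad).
It also fails if it takes over 66 s, if anything falls off the work surface, if the arm or the gripper's body presses on something with over 40 N, if the wrist force passes 120 N, or if a joint passes its speed limit or range.

## Working session

There is one attempt and no reset: what is moved stays moved. The work goes in short steps, Python scripts to look and compute and a tool call to move; the robot and the scene stay as the last step left them, time stands still between calls to the robot, and variables do not carry over. Pictures are saved under pics/ and viewed, at most 13 in all, crops included, and the job is handed in when it is done.

Besides the shell and the picture viewer there is one more tool, called after "Call:" by a JSON object that holds its "op" and its "data". jog_arm: Moves the arm, as the interface text tells. Its arguments: {"type":"object","properties":{"rows":{"type":"array","items":{"type":"array","items":{"type":"number","minimum":-1,"maximum":1}}},"grip_force":{"type":"number"}},"required":["rows"]}

```bash
mkdir -p pics
cat > h.py <<'E'
import numpy as np, cv2
from cell import ctrl, optics
def cal(n):
    c=optics.calibration(n); f=210/np.tan(np.radians(c["fov_y"])/2)
    return c,f
def cloud(n,depth):
    c,f=cal(n); v,u=np.mgrid[0:420,0:560]
    P=np.stack([(u-c["cx"])/f*depth,(v-c["cy"])/f*depth,depth],-1)
    return (P-np.array(c["t"]))@np.array(c["R"])
def proj(n,X):
    c,f=cal(n); p=np.array(c["R"])@np.array(X)+np.array(c["t"])
    return p[0]/p[2]*f+c["cx"],p[1]/p[2]*f+c["cy"]
E
python3 - <<'E'
from h import *
for n in("scene","top"):
    im,d=optics.grab_frame(n); cv2.imwrite(f"pics/{n}0.png",im); np.savez(f"/tmp/{n}0.npz",im=im,d=d)
    c,f=cal(n); print(n,f,c["cx"],c["cy"],"campos",-np.array(c["R"]).T@np.array(c["t"]),np.array(c["R"]).round(3).tolist())
    W=cloud(n,d)
    for t in("cell","shade","tester","yellow_tin","white_jar","sanding_block","red_tin","amber_jar","green_tin","white_jug"):
        for r in optics.trace(t,n)[:4]:
            m=r["pixels"]&(d>0); p=W[m]
            print(t,round(r["score"],2),[int(x) for x in r["box"]],m.sum(),np.median(p,0).round(3) if len(p) else '', np.percentile(p,98,axis=0).round(3)if len(p) else '',np.percentile(p,2,axis=0).round(3)if len(p) else '')
print(ctrl.get_state())
E
```

```text
scene 395.08803436920397 275.6072280794824 205.67113575168656 campos [1.09446007 0.43233748 0.77727826] [[-0.651, 0.759, 0.006], [0.517, 0.45, -0.728], [-0.555, -0.471, -0.685]]
cell 0.86 [173, 125, 194, 153] 553 [ 0.476 -0.472  0.066] [ 0.489 -0.466  0.102] [ 0.446 -0.51   0.009]
cell 0.73 [201, 135, 223, 175] 576 [ 0.471 -0.345  0.066] [ 0.488 -0.332  0.102] [ 0.444 -0.385  0.005]
cell 0.63 [133, 157, 159, 195] 627 [ 0.672 -0.409  0.071] [ 0.69  -0.392  0.102] [ 0.634 -0.436  0.012]
cell 0.6 [364, 299, 459, 351] 3413 [0.568 0.365 0.006] [0.64  0.441 0.046] [0.476 0.289 0.003]
shade 0.91 [363, 297, 459, 351] 3445 [0.568 0.364 0.006] [0.642 0.439 0.047] [0.475 0.289 0.003]
shade 0.56 [437, 249, 485, 289] 1027 [0.343 0.391 0.004] [0.401 0.431 0.031] [0.285 0.352 0.001]
tester 0.69 [237, 173, 340, 282] 5888 [0.567 0.043 0.087] [0.606 0.132 0.139] [ 0.487 -0.122  0.009]
tester 0.45 [363, 295, 458, 352] 3479 [0.568 0.364 0.006] [0.643 0.44  0.047] [0.475 0.288 0.003]
yellow_tin 0.96 [179, 154, 200, 178] 433 [ 0.542 -0.372  0.047] [ 0.56  -0.36   0.067] [ 0.512 -0.411  0.003]
yellow_tin 0
[... 3030 characters left out ...]
59927489, -0.00251977,  1.59941377,  0.00178775,
        0.94292704, -0.07979244]), 'joint_velocities': array([-1.52555354e-03, -7.38422641e-04,  6.24490114e-04, -4.65614056e-04,
       -6.40086219e-05,  1.09286042e-03,  1.58514653e-03]), 'joint_efforts': array([ 1.75907870e-03, -7.64840412e+01,  1.49612110e+00, -2.52700406e+01,
       -5.25331032e-02,  1.03571790e-02,  1.15605974e-05]), 'eef_pos': array([ 0.20509837, -0.69536599,  0.18493067]), 'orientation': array([-3.10932157e+00, -4.49034084e-01,  4.63275612e-05]), 'force': array([-0.14282006,  0.06582746, -0.26430414]), 'wrist_torque': array([-0.00277898,  0.02393897, -0.00460336]), 'grasp_force': 0.0, 'finger_gap': 0.09315733433949394}
```

Run:
```python
from h import *
D={n:np.load(f"/tmp/{n}0.npz") for n in("scene","top")}
W={n:cloud(n,D[n]["d"]) for n in D}
def rect(name,n,lo,hi,box):
    P=W[n]; m=(P[...,2]>lo)&(P[...,2]<hi)&(P[...,0]>box[0])&(P[...,0]<box[1])&(P[...,1]>box[2])&(P[...,1]<box[3])&(D[n]["d"]>0)
    p=P[m]; r=cv2.minAreaRect((p[:,:2]*1000).astype(np.float32)); print(name,n,m.sum(),"mean",p.mean(0).round(4),"rect",np.round(r[0],1),np.round(r[1],1),round(r[2],1))
for n in W:
    rect("cellcap",n,.092,.108,(.41,.51,-.41,-.30))
    rect("white",n,.07,.08,(.35,.43,-.36,-.28)); rect("yel",n,.06,.07,(.5,.58,-.42,-.34))
    rect("lamp head",n,.113,.126,(.46,.61,-.15,-.03)); rect("recv head",n,.113,.126,(.46,.61,.03,.15))
    rect("lip",n,.132,.145,(.46,.61,0,.15)); rect("stop",n,.1275,.138,(.46,.61,-.15,-.03))
    rect("socketrim",n,.025,.037,(.46,.61,-.05,.05))
    rect("ridge",n,.038,.052,(.46,.66,.27,.45)); rect("plate",n,.003,.011,(.44,.66,.26,.45)); rect("block",n,.022,.033,(.57,.66,.38,.46))
a=D["top"]["im"]; s=D["scene"]["im"]
A=cv2.resize(a[120:320,110:480],None,fx=2.1,fy=2.1,interpolation=cv2.INTER_CUBIC)
cv2.imwrite("pics/a.png",A)
b=np.hstack([cv2.resize(s[115:205,120:260],(480,309),interpolation=cv2.INTER_CUBIC)[:, :400],cv2.resize(a[225:285,380:425],(225,300),interpolation=cv2.INTER_CUBIC).repeat(1,0)[[*range(300),*[299]*9]]])
c=cv2.resize(s[160:375,225:465],(312,280)); 
B=np.zeros((600,640,3),np.uint8); B[:309,:625]=b; B[315:595,:312]=c
cv2.imwrite("pics/b.png",B)
```

```text
cellcap scene 155 mean [ 0.4633 -0.3568  0.0996] rect [ 461.1 -359.2] [45.5 45.7] 66.3
white scene 114 mean [ 0.3936 -0.3279  0.0747] rect [ 391.2 -329.5] [47.5 43.5] 17.6
yel scene 142 mean [ 0.5341 -0.386   0.0651] rect [ 534.2 -387. ] [48.6 49.9] 13.0
lamp head scene 803 mean [ 0.5359 -0.0838  0.1201] rect [531.4 -90. ] [ 84.1 105.6] 85.3
recv head scene 789 mean [0.5541 0.0972 0.1198] rect [546.4  89.7] [ 82.9 106.7] 84.9
lip scene 435 mean [0.5489 0.0901 0.1378] rect [546.2  88.7] [ 29.  105.4] 85.6
stop scene 129 mean [ 0.5333 -0.0951  0.1316] rect [531.2 -96. ] [ 12.8 105.4] 85.3
socketrim scene 195 mean [ 0.5421 -0.0185  0.0299] rect [547.8 -13.5] [146.1  53.5] 33.4
ridge scene 238 mean [0.57   0.3548 0.0451] rect [568.1 354.1] [59.4 17.1] 51.3
plate scene 3129 mean [0.561  0.3659 0.0062] rect [549.3 355.8] [188.5 216.9] 89.8
block scene 547 mean [0.6167 0.4247 0.0279] rect [604.5 408. ] [71.  71.2] 57.5
cellcap top 273 mean [ 0.4598 -0.3566  0.0995] rect [ 460.1 -357.3] [45.  44.2] 67.3
white top 213 mean [ 0.391  -0.3271  0.0748] rect [ 391.1 -327.1] [41.  44.8] 1.5
yel top 240 mean [ 0.5326 -0.3842  0.0651] rect [ 532.7 -384.7] [48.8 47.6] 20.2
lamp head top 998 mean [ 0.5303 -0.0859  0.1204] rect [530.7 -86.7] [ 80.  104.2] 85.2
recv head top 743 mean [0.5446 0.092  0.1205] rect [545.5  92.5] [ 80.  104.1] 85.1
lip top 386 mean [0.5452 0.0919 0.1385] rect [545.8  91.8] [ 26.8 104.4] 84.8
stop top 119 mean [ 0.5307 -0.0929  0.1322] rect [531.7 -78.8] [ 37.  103.8] 85.2
socketrim top 218 mean [0.5373 0.0029 0.0302] rect [537.4   0.6] [125.4  76.8] 72.1
ridge top 115 mean [0.5669 0.3556 0.0465] rect [567.2 356.3] [58.2 15.9] 52.4
plate top 2156 mean [0.5513 0.3593 0.0064] rect [550.  354.9] [189.8 219.6] 89.9
block top 238 mean [0.6137 0.4266 0.0287] rect [614.2 427.6] [31.5 69.6] 57.5
```

View pics/a.png

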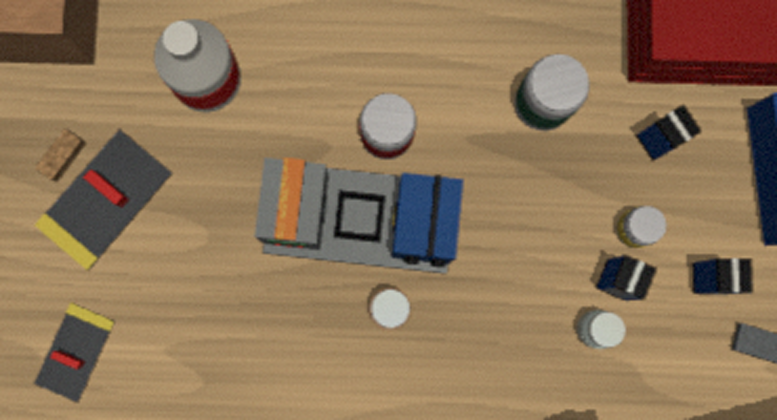

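View pics/b.png

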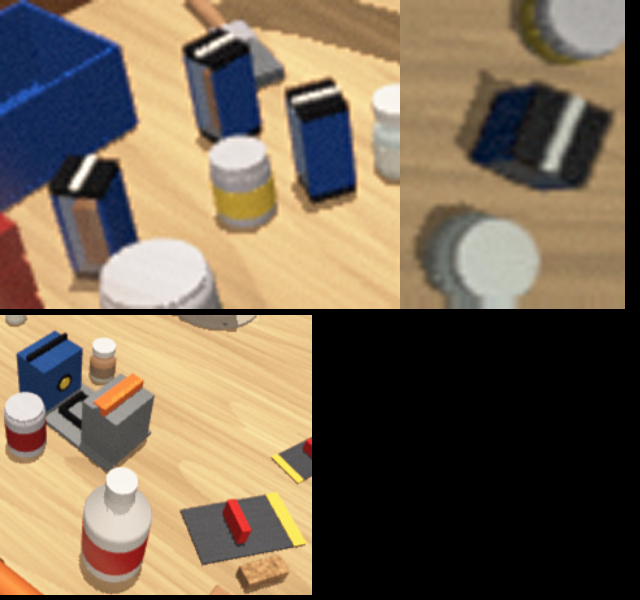

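```bash
cat >> h.py <<'E'
from scipy.spatial.transform import Rotation as Ro
def go(x,y,z,yaw,frm=None):
    """fractions to bring TCP to xyz with tool y at world angle yaw(deg); frm=(x,y,z,yaw) else state"""
    s=ctrl.get_state()
    if frm is None:
        p=s["eef_pos"]; R=Ro.from_rotvec(s["orientation"]).as_matrix()
        y0=np.degrees(np.arctan2(R[1,1],R[0,1]))
    else:
        p=np.array(frm[:3]); y0=frm[3]; a=np.radians(y0); R=np.array([[-np.sin(a),np.cos(a),0],[np.cos(a),np.sin(a),0],[0,0,-1]]).T
    d=R.T@(np.array([x,y,z])-p)/.3
    t=-((yaw-y0+180)%360-180)/90
    print("frac",d.round(4),"twist",round(t,4),"yaw0",round(y0,2),"clock",s["clock"])
    return d,t
E
python3 - <<'E'
from h import *
go(.4605,-.3575,.185,-113.2); go(.33,-.52,.185,-113.2)
E
```

```text
frac [ 1.1352e+00 -8.3930e-01 -2.0000e-04] twist 0.4404 yaw0 -73.56 clock 1.1
frac [ 5.647e-01 -4.429e-01 -2.000e-04] twist 0.4404 yaw0 -73.56 clock 1.1
```

Call:
{"op": "jog_arm", "data": {"rows": [[0.565,-0.443,0,0.44,1],[0.565,-0.443,0,0.44,1],[0.565,-0.443,0,0.44,1],[0.565,-0.443,0,0.44,1],[0.565,-0.443,0,0.44,1],[0.565,-0.443,0,0.44,1],[0.565,-0.443,0,0.44,1]]}}

```text
clock: 1.68
eef_pos: [0.3333, -0.5169, 0.1851]
orientation: [-3.077, 0.626, -0.001]
force: [-0.2, 0.1, 0.1]
finger_gap: 0.0926
grasp_force: 0.0
```

```bash
python3 -c "
from h import *
print(ctrl.get_state()['eef_pos'])
go(.4605,-.3575,.185,-113.2)"
```

```text
[ 0.3332932  -0.51686099  0.18510157]
frac [ 0.1828 -0.6546  0.0012] twist 0.0023 yaw0 -112.99 clock 1.6833
```

Call:
{"op": "jog_arm", "data": {"rows": [[0.183,-0.655,0,0,1],[0.183,-0.655,0,0,1],[0.183,-0.655,0,0,1],[0.183,-0.655,0,0,1],[0.183,-0.655,0,0,1],[0.183,-0.655,0,0,1],[0.183,-0.655,0,0,1],[0.183,-0.655,0,0,1]]}}

```text
clock: 2.35
eef_pos: [0.457, -0.3627, 0.185]
orientation: [3.076, -0.63, -0.0]
force: [-0.5, -0.6, -0.3]
finger_gap: 0.0927
grasp_force: 0.0
```

Run:
```python
from h import *
im,d=optics.grab_frame("scene"); W=cloud("scene",d)
s=ctrl.get_state(); print(s["eef_pos"],s["q"].round(2))
go(.4605,-.3575,.185,-113.2)
cv2.imwrite("pics/c.png",cv2.resize(im[70:210,120:300],None,fx=3.5,fy=3.5,interpolation=cv2.INTER_CUBIC))
```

```text
[ 0.45652029 -0.36311862  0.1849872 ] [ 0.45  0.43  0.18  1.94 -0.1   0.78 -1.29]
frac [ 0.0048 -0.0224 -0.0001] twist -0.0006 yaw0 -113.25 clock 2.4
```

View pics/c.png

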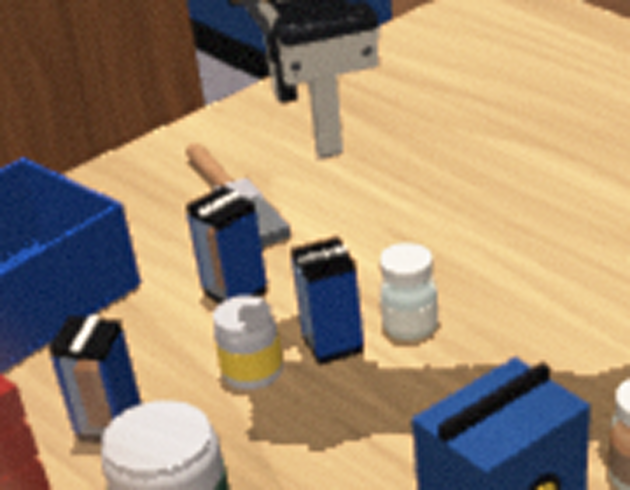

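Call:
{"op": "jog_arm", "data": {"rows": [[0.005,-0.021,0,0,1],[0.005,-0.021,0,0,1],[0.005,-0.021,0.1,0,1],[0.005,-0.021,0.2,0,1],[0.005,-0.021,0.25,0,1],[0.005,-0.021,0.25,0,1],[0.005,-0.021,0.25,0,1],[0.005,-0.021,0.25,0,1]]}}

```text
clock: 3.07
eef_pos: [0.462, -0.3566, 0.1108]
orientation: [3.077, -0.632, 0.002]
force: [-0.4, 0.4, 0.1]
finger_gap: 0.0929
grasp_force: 0.0
```

Run:
```python
from h import *
print(ctrl.get_state()["eef_pos"])
go(.4605,-.3575,.041,-113.2)
```

```text
[ 0.46195361 -0.35655315  0.11084924]
frac [-0.0035  0.0047  0.2328] twist -0.0001 yaw0 -113.21 clock 3.0667
```

Call:
{"op": "jog_arm", "data": {"rows": [[-0.003,0.003,0.08,0,1],[-0.003,0.003,0.16,0,1],[-0.003,0.003,0.233,0,1],[-0.003,0.003,0.233,0,1],[-0.003,0.003,0.233,0,1],[-0.003,0.003,0.233,0,1],[-0.003,0.003,0.233,0,0.3],[-0.003,0.003,0.233,0,0.3],[-0.003,0.003,0.233,0,0.3],[-0.003,0.003,0.233,0,0.3],[-0.003,0.003,0.233,0,0.3],[-0.003,0.003,0.233,0,0.3],[-0.003,0.003,0.233,0,0.3],[-0.003,0.003,0.233,0,0.3]], "grip_force": 15}}

```text
clock: 4.23
eef_pos: [0.4604, -0.3565, 0.0401]
orientation: [3.077, -0.631, 0.0]
force: [0.7, -0.0, -1.6]
finger_gap: 0.0444
grasp_force: 15.0
```

Call:
{"op": "jog_arm", "data": {"rows": [[0,0,-0.08,0,0.3],[0,0,-0.2,0,0.3],[0,0,-0.33,0,0.3],[0,0,-0.46,0,0.3],[0,0,-0.6,0,0.3],[0,0,-0.6,0,0.3],[0,0,-0.6,0,0.3]]}}

```text
clock: 4.82
eef_pos: [0.4613, -0.3567, 0.222]
orientation: [3.076, -0.631, 0.006]
force: [-0.3, 0.4, -4.1]
finger_gap: 0.0441
grasp_force: 14.8
```

Run:
```python
from h import *
s=ctrl.get_state(); print(s["eef_pos"],s["finger_gap"],s["grasp_force"],s["force"])
go(.5,-.17,.22,-58.2); go(.5383,.002,.22,-4.7)
```

```text
[ 0.46130912 -0.35666341  0.22195014] 0.044074749794780765 14.772628247737885 [-0.29431799  0.39468293 -4.1289628 ]
frac [-0.1262 -0.6228  0.0057] twist -0.6107 yaw0 -113.17 clock 4.8167
frac [-0.2344 -1.2001  0.0051] twist -1.2052 yaw0 -113.17 clock 4.8167
```

Call:
{"op": "jog_arm", "data": {"rows": [[-0.013,-0.062,0,-0.06,0.3],[-0.026,-0.125,0,-0.12,0.3],[-0.038,-0.187,0,-0.18,0.3],[-0.05,-0.25,0,-0.24,0.3],[-0.063,-0.31,0,-0.3,0.3],[-0.076,-0.374,0,-0.36,0.3],[-0.088,-0.436,0,-0.43,0.3],[-0.1,-0.5,0,-0.49,0.3],[-0.113,-0.56,0,-0.55,0.3],[-0.126,-0.623,0,-0.61,0.3],[-0.126,-0.623,0,-0.61,0.3]]}}

```text
clock: 5.73
eef_pos: [0.4988, -0.1649, 0.2178]
orientation: [-3.014, -0.873, 0.004]
force: [-0.1, 0.5, -3.7]
finger_gap: 0.0441
grasp_force: 14.9
```

Run:
```python
from h import *
go(.5383,.002,.22,-4.7)
```

```text
frac [ 0.4087 -0.3998 -0.0061] twist -0.5887 yaw0 -57.68 clock 5.7333
```

Call:
{"op": "jog_arm", "data": {"rows": [[0.045,-0.044,0,-0.06,0.3],[0.09,-0.09,0,-0.13,0.3],[0.136,-0.133,0,-0.2,0.3],[0.18,-0.18,0,-0.26,0.3],[0.227,-0.222,0,-0.33,0.3],[0.27,-0.27,0,-0.4,0.3],[0.318,-0.31,0,-0.46,0.3],[0.363,-0.355,0,-0.52,0.3],[0.409,-0.4,0,-0.589,0.3],[0.409,-0.4,0,-0.589,0.3],[0.409,-0.4,0,-0.589,0.3],[0.409,-0.4,0,-0.589,0.3]]}}

```text
clock: 6.73
eef_pos: [0.5395, -0.0038, 0.2185]
orientation: [-2.322, -2.113, 0.004]
force: [-0.8, -1.0, -3.7]
finger_gap: 0.0442
grasp_force: 14.9
```

Run:
```python
from h import *
p=None
for n in("top","scene"):
    im,d=optics.grab_frame(n); W=cloud(n,d); np.savez(f"/tmp/{n}1.npz",im=im,d=d)
    def rect(name,lo,hi,b):
        m=(W[...,2]>lo)&(W[...,2]<hi)&(W[...,0]>b[0])&(W[...,0]<b[1])&(W[...,1]>b[2])&(W[...,1]<b[3])&(d>0)
        p=W[m]
        if len(p)>5: r=cv2.minAreaRect((p[:,:2]*1000).astype(np.float32)); print(n,name,m.sum(),p.mean(0).round(4),np.round(r[0],1),np.round(r[1],1),round(r[2],1))
    rect("cap",.265,.295,(.5,.58,-.04,.04)); rect("lamp",.113,.126,(.46,.61,-.15,-.03)); rect("recv",.113,.126,(.46,.61,.03,.15))
    cv2.imwrite(f"pics/d_{n}.png",im)
    print("socket px",proj(n,(.5383,.002,.012)),"cell px",proj(n,(.5383,.002,.18)))
s=ctrl.get_state();print(s["eef_pos"],s["clock"]); go(.5383,.002,.22,-4.7)
im=cv2.imread("pics/d_scene.png"); cv2.imwrite("pics/d.png",cv2.resize(im[80:300,200:400],None,fx=2.7,fy=2.7,interpolation=cv2.INTER_CUBIC))
```

```text
top lamp 124 [ 0.5597 -0.119   0.1206] [ 551.5 -116.8] [25.1 59.6] 88.6
top recv 607 [0.5379 0.0987 0.1203] [545.8  92.9] [ 80.3 104.5] 85.8
socket px (np.float64(281.4572523244538), np.float64(222.94877640430894)) cell px (np.float64(281.13444900181844), np.float64(215.7198126103549))
scene cap 479 [0.545  0.0033 0.2791] [541.7   1.3] [75.6 44.5] 8.2
scene lamp 698 [ 0.5431 -0.0868  0.12  ] [532.7 -89.2] [ 84.7 105.1] 84.0
scene recv 800 [0.5541 0.0974 0.1199] [546.8  89.5] [ 82.2 106.2] 85.5
socket px (np.float64(287.4252298053004), np.float64(234.8226595270562)) cell px (np.float64(289.3522924734847), np.float64(185.96639169848993))
[ 0.53985827 -0.00410933  0.21916709] 6.8333
frac [ 0.0198 -0.0071 -0.0028] twist -0.008 yaw0 -5.42 clock 6.8333
```

View pics/d.png

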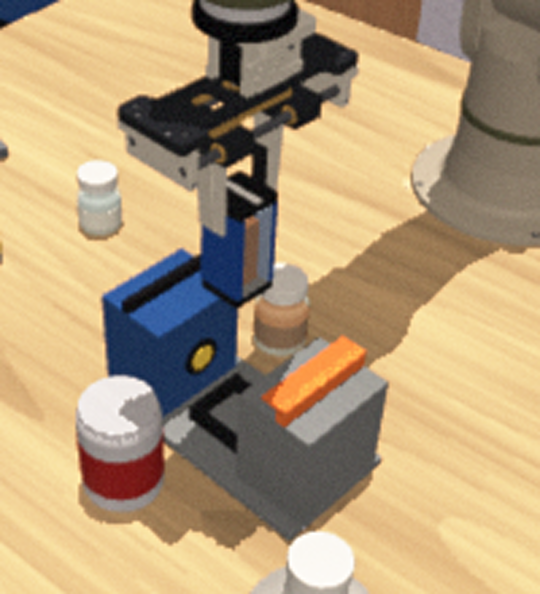

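Run:
```python
from h import *
Z=np.load("/tmp/scene1.npz"); W=cloud("scene",Z["d"])
a=np.radians(-4.7); ex=np.array([np.cos(a),np.sin(a)]); ey=np.array([-np.sin(a),np.cos(a)])
L=(W[...,:2]-np.array([.5399,-.0041])); lx=L@ex; ly=L@ey
m=(W[...,2]>.18)&(W[...,2]<.275)&(abs(lx)<.04)&(abs(ly)<.04)&(Z["d"]>0)
for nm,q,o in(("y face",ly,lx),("x face",lx,ly)):
    s=m&(q>.015)&(q<.03)&(abs(o)<.016); p=q[s]; print(nm,s.sum(),np.median(p),np.percentile(p,[10,90]), np.polyfit(o[s],p,1))
    s&=W[...,2]<.2; print(np.median(q[s]))
m=(abs(W[...,2]-.03)<.006)&(abs(lx)<.06)&(abs(ly)<.05)
v,u=np.nonzero(m); print(len(u), [ (round(x*1000),round(y*1000)) for x,y in zip(lx[m][::6],ly[m][::6])])
# same from top start picture: socket rim
Z=np.load("/tmp/top0.npz"); W=cloud("top",Z["d"]); L=(W[...,:2]-np.array([.5383,.002])); lx=L@ex; ly=L@ey
g=cv2.cvtColor(Z["im"],cv2.COLOR_BGR2GRAY); m=(g<75)&(abs(lx)<.045)&(abs(ly)<.045)&(W[...,2]<.06)
r=cv2.minAreaRect((np.stack([lx[m],ly[m]],1)*1000).astype(np.float32)); print("socket dark",m.sum(),r,np.median(W[m][:,2]))
```

```text
y face 322 0.0229522263333257 [0.02185021 0.02408784] [-0.0104569   0.02296099]
0.023473407877498943
x face 281 0.022306104638230722 [0.02120408 0.02392886] [0.02844913 0.0225662 ]
0.022379272603606483
241 [(-50, -47), (-37, -46), (-37, -46), (-38, -47), (-23, -47), (-26, -45), (-35, -24), (-25, -26), (1, -45), (-30, -23), (4, -46), (-21, -22), (-31, -10), (-12, -24), (-26, -12), (14, -47), (-13, -22), (25, -47), (-2, -21), (26, -45), (-1, -21), (25, -47), (-1, -21), (16, -26), (40, -46), (10, -21), (24, -25), (45, -48), (23, -19), (28, -14), (23, -11), (27, -4), (32, -10), (23, 3), (28, 11), (28, 15), (26, 17), (26, 24), (27, 28), (28, 33), (30, 35)]
socket dark 300 ((1.4900703430175781, -4.918575286865234), (83.42261505126953, 79.94734191894531), 0.10868537425994873) 0.028581646273897525
```

Run:
```python
from h import *
s=ctrl.get_state();print(s["eef_pos"]); go(.5383,.0015,.085,-4.7)
```

```text
[ 0.53985827 -0.00410933  0.21916709]
frac [ 0.0184 -0.0062  0.4472] twist -0.008 yaw0 -5.42 clock 6.8333
```

Call:
{"op": "jog_arm", "data": {"rows": [[0.018,-0.006,0,-0.008,0.3],[0.018,-0.006,0.0,-0.008,0.3],[0.018,-0.006,0.06,-0.008,0.3],[0.018,-0.006,0.13,-0.008,0.3],[0.018,-0.006,0.2,-0.008,0.3],[0.018,-0.006,0.27,-0.008,0.3],[0.018,-0.006,0.34,-0.008,0.3],[0.018,-0.006,0.41,-0.008,0.3],[0.018,-0.006,0.44,-0.008,0.3],[0.018,-0.006,0.447,-0.008,0.3],[0.018,-0.006,0.447,-0.008,0.3],[0.018,-0.006,0.447,-0.008,0.3],[0.018,-0.006,0.447,-0.008,0.3]]}}

```text
clock: 7.92
eef_pos: [0.54, 0.0027, 0.0871]
orientation: [2.307, 2.131, 0.002]
force: [-0.2, -0.6, -2.4]
finger_gap: 0.0441
grasp_force: 14.9
```

Run:
```python
from h import *
im,d=optics.grab_frame("scene"); W=cloud("scene",d); s=ctrl.get_state(); p=s["eef_pos"]; print(p)
go(.5383,.0015,.085,-4.7)
a=np.radians(-4.7); ex=np.array([np.cos(a),np.sin(a)]); ey=np.array([-np.sin(a),np.cos(a)])
L=W[...,:2]-p[:2]; lx=L@ex; ly=L@ey
m=(W[...,2]>.055)&(W[...,2]<.14)&(abs(lx)<.04)&(abs(ly)<.04)&(d>0)
for nm,q,o in(("y face",ly,lx),("x face",lx,ly)):
    t=m&(q>.015)&(q<.03)&(abs(o)<.016); print(nm,t.sum(),np.median(q[t]))
def r(nm,lo,hi,m0):
    t=m0&(W[...,2]>lo)&(W[...,2]<hi)&(d>0); q=np.stack([lx[t],ly[t]],1)*1000
    print(nm,t.sum(),np.percentile(q,[1,50,99],axis=0).round(1).tolist())
r("recv",.115,.125,(abs(lx)<.08)&(ly>.04)&(ly<.15)); r("lip",.134,.142,(abs(lx)<.08)&(ly>.04)&(ly<.15))
r("stop",.129,.136,(abs(lx)<.08)&(ly<-.04)&(ly>-.15))
r("rim+x",.028,.036,(lx>.018)&(lx<.05)&(abs(ly)<.015)); r("base",.009,.015,(lx>.03)&(lx<.09)&(abs(ly)<.03))
cv2.imwrite("pics/e.png",cv2.resize(im[130:290,220:360],None,fx=3.7,fy=3.7,interpolation=cv2.INTER_CUBIC))
```

```text
[0.53996257 0.00264512 0.08701207]
frac [-0.0042 -0.0052  0.0067] twist 0.0017 yaw0 -4.55 clock 7.9667
y face 151 0.02280133463460639
x face 188 0.022770177973150653
recv 754 [[-52.1, 47.9], [6.7, 105.0], [51.5, 127.7]]
lip 420 [[-52.6, 73.5], [1.8, 87.9], [50.7, 100.5]]
stop 26 [[29.4, -102.8], [40.3, -98.2], [51.0, -94.1]]
rim+x 23 [[24.2, -14.8], [28.7, -2.0], [32.4, 12.9]]
base 248 [[30.2, -29.2], [47.6, 0.1], [64.5, 28.9]]
```

View pics/e.png

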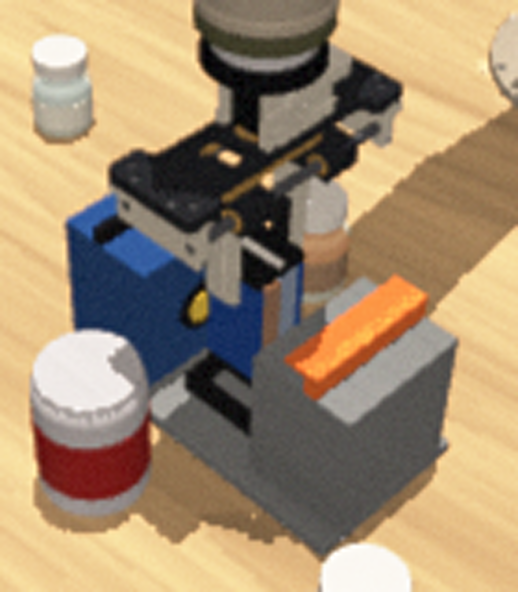

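Call:
{"op": "jog_arm", "data": {"rows": [[-0.008,-0.004,0,0.002,0.3],[-0.008,-0.004,0,0.002,0.3],[-0.008,-0.004,0.01,0.002,0.3],[-0.008,-0.004,0.02,0.002,0.3],[-0.008,-0.004,0.026,0.002,0.3],[-0.008,-0.004,0.032,0.002,0.3],[-0.008,-0.004,0.038,0.002,0.3],[-0.008,-0.004,0.044,0.002,0.3],[-0.008,-0.004,0.05,0.002,0.3],[-0.008,-0.004,0.056,0.002,0.3],[-0.008,-0.004,0.062,0.002,0.3],[-0.008,-0.004,0.062,0.002,0.3]]}}

```text
clock: 8.97
eef_pos: [0.5377, 0.0003, 0.0669]
orientation: [-2.311, -2.128, 0.001]
force: [-0.1, 0.1, -2.8]
finger_gap: 0.0438
grasp_force: 14.9
```

Call:
{"op": "jog_arm", "data": {"rows": [[0,0,0.006,0,0.3],[0,0,0.012,0,0.3],[0,0,0.018,0,0.3],[0,0,0.024,0,0.3],[0,0,0.03,0,0.3],[0,0,0.036,0,0.3],[0,0,0.04,0,0.3],[0,0,0.044,0,0.3],[0,0,0.044,0,0.3]]}}

```text
clock: 9.72
eef_pos: [0.5377, 0.0004, 0.0539]
orientation: [-2.311, -2.128, 0.0]
force: [0.1, 0.1, -2.2]
finger_gap: 0.0445
grasp_force: 14.9
```

Free of contact, about 1.8 mm above the floor. Ease down further.

Call:
{"op": "jog_arm", "data": {"rows": [[0,0,0.002,0,0.3],[0,0,0.004,0,0.3],[0,0,0.006,0,0.3],[0,0,0.008,0,0.3],[0,0,0.008,0,0.3]]}}

```text
clock: 10.13
eef_pos: [0.5379, 0.0005, 0.0518]
orientation: [2.311, 2.128, 0.0]
force: [0.6, 0.1, -1.9]
finger_gap: 0.0439
grasp_force: 14.9
```

Call:
{"op": "jog_arm", "data": {"rows": [[0,0,0.002,0,0.3],[0,0,0.004,0,0.3],[0,0,0.004,0,0.3]]}}

```text
clock: 10.38
eef_pos: [0.5388, 0.0008, 0.0512]
orientation: [2.31, 2.128, 0.003]
force: [0.3, 1.2, 6.1]
finger_gap: 0.0442
grasp_force: 15.0
```

Call:
{"op": "jog_arm", "data": {"rows": [[0,0,0.002,0,0.5],[0,0,0.002,0,0.7],[0,0,0.002,0,0.8],[0,0,0.002,0,0.8],[0,0,0.002,0,0.8],[0,0,0.002,0,0.8],[0,0,-0.05,0,0.8],[0,0,-0.15,0,0.8],[0,0,-0.28,0,0.8],[0,0,-0.41,0,0.8],[0,0,-0.5,0,0.8],[0,0,-0.5,0,0.8],[0,0,-0.5,0,0.8]]}}

```text
clock: 11.47
eef_pos: [0.5386, 0.0002, 0.2019]
orientation: [2.31, 2.126, 0.004]
force: [-1.0, -0.4, -1.3]
finger_gap: 0.0745
grasp_force: 0.0
```

Run:
```python
from h import *
im,d=optics.grab_frame("scene"); W=cloud("scene",d); p=[.5375,.0005]
a=np.radians(-4.7); ex=np.array([np.cos(a),np.sin(a)]); ey=np.array([-np.sin(a),np.cos(a)])
L=W[...,:2]-p; lx=L@ex; ly=L@ey
m=(abs(lx)<.035)&(abs(ly)<.035)&(W[...,2]>.1)&(W[...,2]<.125); q=W[m]; print("cap z",np.percentile(q[:,2],[5,50,95]))
A=np.c_[q[:,:2]-q[:,:2].mean(0),np.ones(len(q))]; print("cap tilt",np.linalg.lstsq(A,q[:,2],rcond=None)[0])
r=cv2.minAreaRect((q[:,:2]*1000).astype(np.float32)); print(r)
s=ctrl.get_state(); print(s["eef_pos"],s["clock"]); 
go(.5675,.3555,.2,52.4)
```

```text
cap z [0.10285499 0.11168286 0.11415376]
cap tilt [-0.07191885 -0.0540419   0.11060592]
((539.9026489257812, 2.6151466369628906), (45.55776596069336, 45.040287017822266), 85.27385711669922)
[5.37675132e-01 9.03087636e-05 2.00472755e-01] 11.5167
frac [1.1889 0.0012 0.0013] twist -0.6349 yaw0 -4.74 clock 11.5167
```

Call:
{"op": "jog_arm", "data": {"rows": [[0.13,0,0,-0.07,0.88],[0.26,0,0,-0.14,0.88],[0.39,0,0,-0.21,0.88],[0.52,0,0,-0.28,0.88],[0.65,0,0,-0.35,0.88],[0.78,0,0,-0.42,0.88],[0.9,0,0,-0.49,0.88],[0.9,0,0,-0.56,0.88],[0.9,0,0,-0.635,0.88],[0.9,0,0,-0.635,0.88],[0.9,0,0,-0.635,0.88]]}}

```text
clock: 12.43
eef_pos: [0.5593, 0.2689, 0.1985]
orientation: [-1.016, -2.97, 0.003]
force: [-0.7, 0.3, 0.1]
finger_gap: 0.0819
grasp_force: 0.0
```

Run:
```python
from h import *
s=ctrl.get_state(); print(s["eef_pos"]); go(.5675,.3555,.1,52.4)
```

```text
[0.55933755 0.26886267 0.19854237]
frac [0.1548 0.2458 0.3281] twist -0.0018 yaw0 52.24 clock 12.4333
```

Call:
{"op": "jog_arm", "data": {"rows": [[0.05,0.08,0,0,0.88],[0.1,0.16,0.05,0,0.88],[0.155,0.246,0.12,0,0.88],[0.155,0.246,0.2,0,0.88],[0.155,0.246,0.28,0,0.88],[0.155,0.246,0.33,0,0.88],[0.155,0.246,0.33,0,0.88],[0.155,0.246,0.33,0,0.88]]}}

```text
clock: 13.1
eef_pos: [0.5677, 0.3555, 0.1005]
orientation: [-1.015, -2.972, 0.003]
force: [0.9, 1.0, 0.1]
finger_gap: 0.0816
grasp_force: 0.0
```

Run:
```python
from h import *
im,d=optics.grab_frame("scene")
s=ctrl.get_state(); print(s["eef_pos"]); go(.5675,.3555,.014,52.4)
cv2.imwrite("pics/f.png",cv2.resize(im[210:390,320:500],None,fx=3,fy=3,interpolation=cv2.INTER_CUBIC))
```

```text
[0.56830819 0.35613628 0.10174291]
frac [ 0.0008 -0.0033  0.2925] twist -0.0011 yaw0 52.3 clock 13.15
```

View pics/f.png

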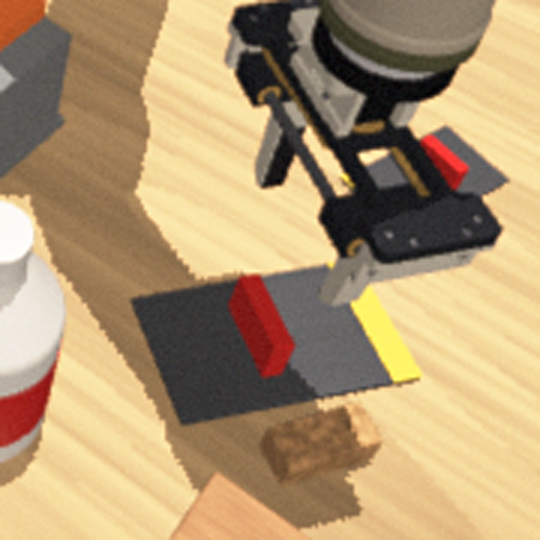

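Call:
{"op": "jog_arm", "data": {"rows": [[0,-0.003,0.07,0,0.88],[0,-0.003,0.14,0,0.88],[0,-0.003,0.2,0,0.88],[0,-0.003,0.25,0,0.88],[0,-0.003,0.28,0,0.88],[0,-0.003,0.287,0,0.88],[0,-0.003,0.287,0,0.88],[0,-0.003,0.287,0,0.88]], "grip_force": 8}}

```text
clock: 13.82
eef_pos: [0.5681, 0.3561, 0.0163]
orientation: [1.012, 2.974, 0.002]
force: [0.5, 0.1, 0.7]
finger_gap: 0.0819
grasp_force: 0.0
```

Call:
{"op": "jog_arm", "data": {"rows": [[0,0,0,0,0.5],[0,0,0,0,0.5],[0,0,0,0,0.5],[0,0,0,0,0.5],[0,0,0,0,0.5],[0,0,0,0,0.5],[0,0,-0.03,0,0.5],[0,0,-0.07,0,0.5],[0,0,-0.12,0,0.5],[0,0,-0.18,0,0.5],[0,0,-0.24,0,0.5],[0,0,-0.3,0,0.5],[0,0,-0.3,0,0.5],[0,0,-0.3,0,0.5]]}}

```text
clock: 14.98
eef_pos: [0.5683, 0.3561, 0.1073]
orientation: [1.011, 2.972, 0.004]
force: [0.2, -0.8, -0.2]
finger_gap: 0.0467
grasp_force: 0.0
```

Run:
```python
from h import *
im,d=optics.grab_frame("scene")
s=ctrl.get_state(); print(s["eef_pos"],s["force"],s["finger_gap"],s["grasp_force"])
W=cloud("scene",d); p=s["eef_pos"]; a=np.radians(52.4); ex=np.array([np.cos(a),np.sin(a)]); ey=np.array([-np.sin(a),np.cos(a)])
L=W[...,:2]-p[:2]; lx=L@ex; ly=L@ey; im2=im.astype(int)
yel=(im2[...,2]>150)&(im2[...,1]>130)&(im2[...,0]<90)&(abs(lx)<.08)&(ly>.03)&(ly<.14)
print("yellow",yel.sum(),ly[yel].mean(),W[yel][:,2].mean(), lx[yel].mean())
m=(ly<-.02)&(ly>-.1)&(abs(lx)<.05)&(W[...,2]>.02)&(W[...,2]<p[2]+.05)
print("rear",m.sum(),np.polyfit(ly[m],W[m][:,2],1) if m.sum()>5 else '')
m=(ly>.02)&(ly<.12)&(abs(lx)<.048)&(W[...,2]>.015)&(W[...,2]<p[2]+.05)
print("front",m.sum(),np.polyfit(ly[m],W[m][:,2],1) if m.sum()>5 else '')
cv2.imwrite("pics/g.png",cv2.resize(im[190:370,320:500],None,fx=3,fy=3,interpolation=cv2.INTER_CUBIC))
```

```text
[0.56781933 0.35548797 0.1061407 ] [-0.04515658  0.43973799  0.33445824] 0.04683540743843783 0.0
yellow 28 0.08448556715550973 0.019086916624997317 0.023299105590641602
rear 0 
front 0
```

View pics/g.png

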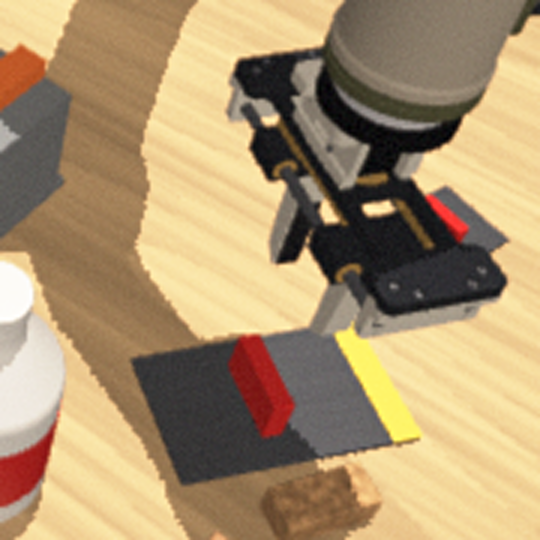

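Run:
```python
from h import *
for n in("scene","top"):
    im,d=optics.grab_frame(n); W=cloud(n,d)
    i=im.astype(int); red=(i[...,2]>120)&(i[...,1]<70)&(i[...,0]<80)&(abs(W[...,0]-.56)<.1)&(abs(W[...,1]-.36)<.08)&(W[...,2]>.038)&(W[...,2]<.055)
    q=W[red]; print(n,red.sum(),q.mean(0).round(4) if len(q) else '', cv2.minAreaRect((q[:,:2]*1000).astype(np.float32)) if len(q)>5 else '')
go(.5675,.3555,.012,52.4)
```

```text
scene 223 [0.5709 0.3554 0.0452] ((568.7073974609375, 354.4697570800781), (59.000755310058594, 16.871749877929688), 52.051509857177734)
top 0  
frac [3.000e-04 1.700e-03 3.096e-01] twist 0.0003 yaw0 52.43 clock 15.1333
```

Call:
{"op": "jog_arm", "data": {"rows": [[0,0,0,0,0.88],[0,0,0,0,0.88],[0,0,0.07,0,0.88],[0,0,0.14,0,0.88],[0,0,0.2,0,0.88],[0,0,0.25,0,0.88],[0,0,0.29,0,0.88],[0,0,0.307,0,0.88],[0,0,0.307,0,0.88],[0,0,0.307,0,0.88]], "grip_force": 25}}

```text
clock: 15.97
eef_pos: [0.5677, 0.3559, 0.0135]
orientation: [-1.011, -2.974, -0.0]
force: [-0.2, 0.7, -0.0]
finger_gap: 0.0816
grasp_force: 0.0
```

Call:
{"op": "jog_arm", "data": {"rows": [[0,0,0,0,0.4],[0,0,0,0,0.4],[0,0,0,0,0.4],[0,0,0,0,0.4],[0,0,0,0,0.4],[0,0,0,0,0.4],[0,0,0,0,0.4],[0,0,0,0,0.4]], "grip_force": 25}}

```text
clock: 16.63
eef_pos: [0.5676, 0.3555, 0.0133]
orientation: [1.012, 2.974, -0.0]
force: [-0.2, -1.0, -0.1]
finger_gap: 0.0381
grasp_force: 0.0
```

Run:
```python
from h import *
im,d=optics.grab_frame("scene"); p=ctrl.get_state()["eef_pos"]; print(p)
def f(u,v): return (np.array([u-320,v-210])*3).round()
print("tcp px",f(*proj("scene",p)),"ridge", f(*proj("scene",(.568,.3545,.046))))
cv2.imwrite("pics/i.png",cv2.resize(im[210:390,320:500],None,fx=3,fy=3,interpolation=cv2.INTER_CUBIC))
```

```text
[0.56764696 0.35557636 0.01330532]
tcp px [256. 334.] ridge [266. 309.]
```

View pics/i.png

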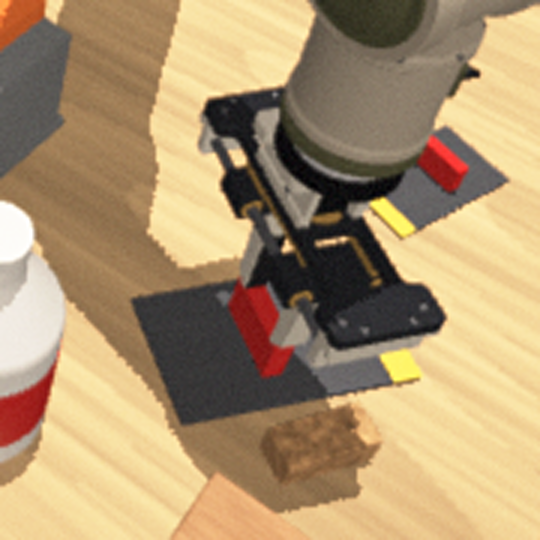

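Run:
```python
from h import *
im,d=optics.grab_frame("scene"); W=cloud("scene",d); s=ctrl.get_state(); p=s["eef_pos"]; print(s["q"].round(3),s["orientation"])
a=np.radians(52.4); ex=np.array([np.cos(a),np.sin(a)]); ey=np.array([-np.sin(a),np.cos(a)])
L=W[...,:2]-p[:2]; lx=L@ex; ly=L@ey
for lo,hi in((.015,.03),(.03,.05),(.05,.07),(.07,.095)):
    for nm,c in(("red",(im[...,2].astype(int)-im[...,1]>60)),("grey",(abs(im[...,2].astype(int)-im[...,1])<40)&(im[...,2]>90))):
        m=c&(W[...,2]>lo)&(W[...,2]<hi)&(abs(lx)<.06)&(abs(ly)<.05)
        if m.sum()>3:
            q=np.stack([lx[m],ly[m]],1)*1000; print(lo,nm,m.sum(),np.percentile(q,[3,50,97],axis=0).round(0).tolist())
```

```text
[-0.34   0.783 -0.486  1.829  0.56   0.669 -0.239] [-1.01152460e+00 -2.97423214e+00  5.02407186e-05]
0.015 red 105 [[-26.0, -10.0], [9.0, -9.0], [28.0, 3.0]]
0.03 red 209 [[-25.0, -10.0], [1.0, -7.0], [29.0, 5.0]]
0.05 grey 69 [[-31.0, -11.0], [25.0, -9.0], [34.0, 6.0]]
0.07 grey 103 [[-33.0, -11.0], [26.0, -9.0], [35.0, 2.0]]
```

Run:
```python
from h import *
def fing(W,p,yaw,r):
    a=np.radians(yaw); ex=np.array([np.cos(a),np.sin(a)]); ey=np.array([-np.sin(a),np.cos(a)])
    L=W[...,:2]-p[:2]; lx=L@ex; ly=L@ey
    for s in(1,-1):
        m=(s*lx>r)&(s*lx<r+.04)&(abs(ly)<.014)&(W[...,2]>p[2]-.03)&(W[...,2]<p[2]+.1)
        z=W[m][:,2]-p[2]; print(s,m.sum(),np.histogram(z,bins=np.arange(-.03,.101,.01))[0], np.percentile(lx[m],[5,50,95]).round(3) if m.sum() else '')
Z=np.load("/tmp/scene1.npz"); fing(cloud("scene",Z["d"]),np.array([.5399,-.0041,.219]),-4.7,.025)
im,d=optics.grab_frame("scene"); W=cloud("scene",d); p=ctrl.get_state()["eef_pos"]; fing(W,p,52.4,.031)
# tilt of plate: fit table plane & plate heights
i=im.astype(int); a=np.radians(52.4); ex=np.array([np.cos(a),np.sin(a)]); ey=np.array([-np.sin(a),np.cos(a)])
L=W[...,:2]-np.array([.5675,.355]); lx=L@ex; ly=L@ey
for y0 in range(-80,110,20):
    m=(abs(lx)<.045)&(abs(ly-y0/1000)<.01)&(W[...,2]<.02); print(y0,m.sum(),np.median(W[m][:,2]).round(4) if m.sum() else '')
```

```text
1 223 [ 0  0  0  0  0  0  4 27 38 35 39 41 39] [0.027 0.037 0.04 ]
-1 71 [ 0  0  0  0  0  0  0  2  8 13 15 14 19] [-0.038 -0.032 -0.026]
1 267 [  0  76 105   0  11   0   0  12  23  17  12   8   3] [0.032 0.041 0.059]
-1 143 [ 0 74 53  0  1  0  0  3  2  2  3  4  1] [-0.069 -0.055 -0.032]
-80 391 0.0011
-60 352 0.0063
-40 353 0.0061
-20 352 0.0062
0 199 0.0074
20 124 0.0059
40 99 0.0062
60 68 0.0063
80 66 0.0067
100 59 0.0059
```

Call:
{"op": "jog_arm", "data": {"rows": [[0,0,0,0,0.88],[0,0,0,0,0.88],[0,0,0,0,0.88],[0,0,0,0,0.88],[0,0,0,0,0.88],[0,0,0,0,0.88],[0,0,0,0,0.88],[0,0,0.03,0,0.88],[0,0,0.06,0,0.88],[0,0,0.08,0,0.88],[0,0,0.1,0,0.88],[0,0,0.11,0,0.88],[0,0,0.12,0,0.88],[0,0,0.12,0,0.88]], "grip_force": 12}}

```text
clock: 17.95
eef_pos: [0.5673, 0.3554, -0.0235]
orientation: [-1.011, -2.974, 0.001]
force: [-0.2, 0.0, -0.6]
finger_gap: 0.082
grasp_force: 0.0
```

Confirmed: the fingertips sit about 38 mm above the reported TCP (no contact at reading −0.0235). Close on the ridge.

Call:
{"op": "jog_arm", "data": {"rows": [[0,0,0,0,0.4],[0,0,0,0,0.4],[0,0,0,0,0.4],[0,0,0,0,0.4],[0,0,0,0,0.4],[0,0,0,0,0.4]], "grip_force": 12}}

```text
clock: 18.45
eef_pos: [0.5676, 0.3553, -0.0224]
orientation: [1.012, 2.974, -0.001]
force: [-1.1, -1.1, 3.2]
finger_gap: 0.06
grasp_force: 12.0
```

Call:
{"op": "jog_arm", "data": {"rows": [[0,0,-0.02,0,0.4],[0,0,-0.05,0,0.4],[0,0,-0.1,0,0.4],[0,0,-0.16,0,0.4],[0,0,-0.23,0,0.4],[0,0,-0.3,0,0.4],[0,0,-0.36,0,0.4],[0,0,-0.4,0,0.4],[0,0,-0.4,0,0.4],[0,0,-0.4,0,0.4]]}}

```text
clock: 19.28
eef_pos: [0.5679, 0.3556, 0.0981]
orientation: [1.012, 2.973, 0.002]
force: [-1.2, -1.3, -3.6]
finger_gap: 0.0599
grasp_force: 12.0
```

```bash
cat >> h.py <<'E'
def plate(yaw,save=None,n="scene"):
    """side profile of held plate: fit z vs ly in tool frame"""
    im,d=optics.grab_frame(n); s=ctrl.get_state(); p=s["eef_pos"]
    print("eef",p.round(4),"F",s["force"].round(1),"gap",round(s["finger_gap"],4),round(s["grasp_force"],1),"t",s["clock"])
    W=cloud(n,d); a=np.radians(yaw); ex=np.array([np.cos(a),np.sin(a)]); ey=np.array([-np.sin(a),np.cos(a)])
    L=W[...,:2]-p[:2]; lx=L@ex; ly=L@ey; i=im.astype(int)
    tr=optics.trace("shade",n)
    for r in tr:
        m=r["pixels"]&(d>0)&(abs(lx)<.07)&(abs(ly)<.14)&(W[...,2]>.012)
        if m.sum()<200: continue
        dark=m&(i.max(-1)<110)
        yel=m&(i[...,2]-i[...,0]>50)&(i[...,1]-i[...,0]>40)
        for k,q in(("dark",dark),("yel",yel)):
            if q.sum()>8: print(k,q.sum(),"lx",np.percentile(lx[q],[2,50,98]).round(3),"ly",np.percentile(ly[q],[2,50,98]).round(3),"z-p",np.percentile(W[q][:,2]-p[2],[2,50,98]).round(3))
        q=dark|yel
        if q.sum()>30:
            A=np.c_[ly[q],lx[q],np.ones(q.sum())]; z=W[q][:,2]-p[2]
            w=np.ones(len(z),bool)
            for _ in range(5):
                k=np.linalg.lstsq(A[w],z[w],rcond=None)[0]; e=abs(A@k-z); w=e<max(.004,np.median(e)*2)
            print("plane dz/dly,dz/dlx,z0",k.round(4),"deg",np.degrees(np.arctan(k[0])).round(1),w.mean().round(2))
        break
    if save: cv2.imwrite(save,im)
    return im,W,lx,ly,p
E
python3 - <<'E'
from h import *
im,*_=plate(52.4)
cv2.imwrite("pics/j.png",cv2.resize(im[170:370,310:510],None,fx=2.7,fy=2.7,interpolation=cv2.INTER_CUBIC))
E
```

```text
eef [0.5675 0.3551 0.097 ] F [ 0.  -0.3 -3.6] gap 0.0597 12.0 t 19.3333
dark 1871 lx [-0.045  0.015  0.05 ] ly [-0.075 -0.036  0.069] z-p [0.027 0.03  0.032]
yel 97 lx [-0.05   0.044  0.051] ly [-0.065  0.09   0.103] z-p [0.027 0.03  0.032]
plane dz/dly,dz/dlx,z0 [ 0.0002 -0.0029  0.0296] deg 0.0 0.99
```

View pics/j.png

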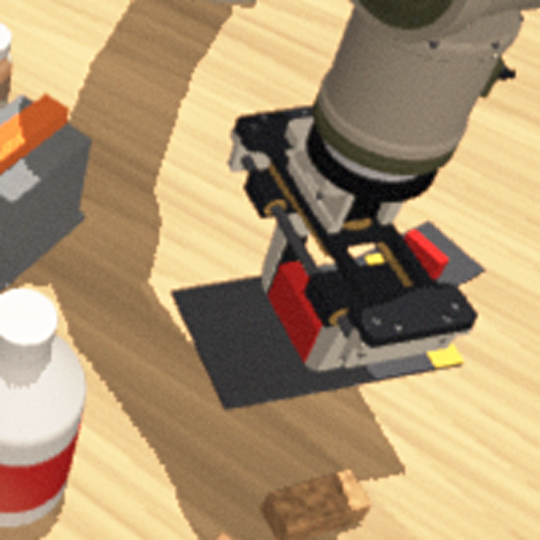

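Call:
{"op": "jog_arm", "data": {"rows": [[0,0,-0.06,0,0.4],[0,0,-0.14,0,0.4],[0,0,-0.22,0,0.4],[0,0,-0.3,0,0.4],[0,0,-0.38,0,0.4],[0,0,-0.44,0,0.4],[0,0,-0.46,0,0.4],[0,0,-0.46,0,0.4]], "grip_force": 15}}

```text
clock: 20.05
eef_pos: [0.5678, 0.3559, 0.2356]
orientation: [1.011, 2.974, 0.001]
force: [-0.4, 0.2, -3.4]
finger_gap: 0.0603
grasp_force: 15.0
```

Run:
```python
from h import *
s=ctrl.get_state(); print(s["eef_pos"],s["force"])
go(.535,.16,.235,20); go(.5353,-.0366,.235,-4.7,frm=(.535,.16,.235,20))
```

```text
[0.56784677 0.3559056  0.23562672] [-0.4323358   0.18954295 -3.39105891]
frac [-0.3113 -0.5844  0.0016] twist 0.3604 yaw0 52.44 clock 20.05
frac [-0.6162 -0.2232  0.    ] twist 0.2744 yaw0 20 clock 20.05
```

Call:
{"op": "jog_arm", "data": {"rows": [[-0.03,-0.055,0,0.035,0.4],[-0.07,-0.13,0,0.08,0.4],[-0.11,-0.21,0,0.13,0.4],[-0.155,-0.29,0,0.18,0.4],[-0.2,-0.37,0,0.23,0.4],[-0.24,-0.45,0,0.28,0.4],[-0.28,-0.53,0,0.33,0.4],[-0.31,-0.584,0,0.36,0.4],[-0.311,-0.584,0,0.36,0.4],[-0.311,-0.584,0,0.36,0.4]]}}

```text
clock: 20.88
eef_pos: [0.5345, 0.1587, 0.2343]
orientation: [-1.802, -2.573, 0.002]
force: [0.6, 0.1, -2.7]
finger_gap: 0.06
grasp_force: 15.0
```

Run:
```python
from h import *
s=ctrl.get_state(); print(s["eef_pos"],s["force"])
go(.5353,-.0366,.235,-4.7)
```

```text
[0.5345013  0.15867366 0.23426057] [ 0.58636778  0.07286035 -2.67015161]
frac [-0.6126 -0.2199 -0.002 ] twist 0.2742 yaw0 19.98 clock 20.8833
```

Call:
{"op": "jog_arm", "data": {"rows": [[-0.05,-0.02,0,0.025,0.4],[-0.13,-0.045,0,0.06,0.4],[-0.22,-0.08,0,0.1,0.4],[-0.31,-0.11,0,0.14,0.4],[-0.4,-0.145,0,0.18,0.4],[-0.49,-0.175,0,0.22,0.4],[-0.57,-0.205,0,0.255,0.4],[-0.613,-0.22,0,0.274,0.4],[-0.613,-0.22,0,0.274,0.4],[-0.613,-0.22,0,0.274,0.4],[-0.613,-0.22,0,0.274,0.4]]}}

```text
clock: 21.8
eef_pos: [0.536, -0.0336, 0.2351]
orientation: [-2.305, -2.133, -0.001]
force: [0.2, -0.1, -3.5]
finger_gap: 0.06
grasp_force: 15.0
```

Run:
```python
from h import *
plate(-4.7)
go(.5353,-.0366,.135,-4.7)
```

```text
eef [ 0.5359 -0.0336  0.2352] F [ 0.9 -0.2 -3.5] gap 0.0598 15.0 t 21.85
dark 1256 lx [-0.043  0.017  0.05 ] ly [-0.066  0.032  0.079] z-p [0.026 0.029 0.03 ]
yel 350 lx [-0.046  0.006  0.05 ] ly [0.082 0.094 0.105] z-p [0.026 0.029 0.031]
plane dz/dly,dz/dlx,z0 [ 0.0033 -0.0006  0.0286] deg 0.2 1.0
frac [-0.0102 -0.0013  0.334 ] twist 0.0029 yaw0 -4.44 clock 21.9
```

Call:
{"op": "jog_arm", "data": {"rows": [[-0.01,-0.001,0.03,0.003,0.4],[-0.01,-0.001,0.09,0.003,0.4],[-0.01,-0.001,0.16,0.003,0.4],[-0.01,-0.001,0.23,0.003,0.4],[-0.01,-0.001,0.3,0.003,0.4],[-0.01,-0.001,0.36,0.003,0.4],[-0.01,-0.001,0.39,0.003,0.4],[-0.01,-0.001,0.397,0.003,0.4],[-0.01,-0.001,0.397,0.003,0.4],[-0.01,-0.001,0.397,0.003,0.4]]}}

```text
clock: 22.73
eef_pos: [0.5358, -0.0382, 0.1168]
orientation: [2.313, 2.125, 0.001]
force: [0.1, 0.4, -3.0]
finger_gap: 0.0598
grasp_force: 15.0
```

```bash
cat >> h.py <<'E'
def rel():
    im,W,lx,ly,p=plate(-4.7); i=im.astype(int)
    o=(i[...,2]-i[...,0]>90)&(i[...,2]-i[...,1]>50)&(abs(lx)<.08)&(ly>.07)&(ly<.17)&(W[...,2]>.125)
    q=np.stack([lx[o],ly[o],W[o][:,2]],1)*1000; print("orange",o.sum(),np.percentile(q,[2,50,98],axis=0).round(1).tolist())
    o=(abs(lx)<.08)&(ly>.1)&(ly<.2)&(abs(W[...,2]-.12)<.004)
    q=np.stack([lx[o],ly[o]],1)*1000; print("recvtop",o.sum(),np.percentile(q,[2,50,98],axis=0).round(1).tolist() if o.sum() else '')
    return im
E
python3 - <<'E'
from h import *
im=rel(); go(.5353,-.0366,.105,-4.7)
cv2.imwrite("pics/k.png",cv2.resize(im[110:290,210:370],None,fx=3.3,fy=3.3,interpolation=cv2.INTER_CUBIC))
E
```

```text
eef [ 0.5359 -0.0383  0.1171] F [ 0.1  0.3 -3. ] gap 0.0598 15.0 t 22.7833
dark 1211 lx [-0.045  0.018  0.05 ] ly [-0.066  0.034  0.084] z-p [0.024 0.028 0.031]
yel 338 lx [-0.047  0.004  0.05 ] ly [0.081 0.095 0.105] z-p [0.025 0.029 0.031]
plane dz/dly,dz/dlx,z0 [ 0.0012 -0.      0.0283] deg 0.1 0.96
orange 501 [[-49.9, 115.0, 125.7], [3.4, 131.5, 137.8], [51.5, 141.6, 140.3]]
recvtop 571 [[-50.0, 100.8], [8.3, 151.5], [51.8, 168.9]]
frac [ 0.006  -0.0027  0.0406] twist -0.0022 yaw0 -4.9 clock 22.8333
```

View pics/k.png

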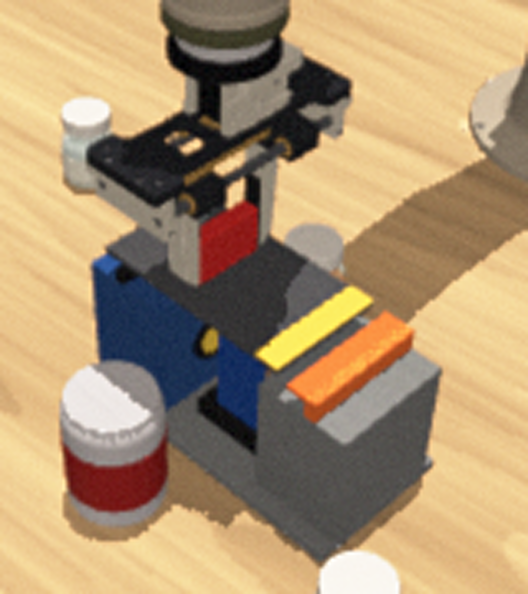

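Call:
{"op": "jog_arm", "data": {"rows": [[0,-0.002,0.008,-0.002,0.4],[0,-0.002,0.016,-0.002,0.4],[0,-0.002,0.022,-0.002,0.4],[0,-0.002,0.028,-0.002,0.4],[0,-0.002,0.032,-0.002,0.4],[0,-0.002,0.036,-0.002,0.4],[0,-0.002,0.04,-0.002,0.4],[0,-0.002,0.04,-0.002,0.4]], "grip_force": 12}}

```text
clock: 23.5
eef_pos: [0.5349, -0.038, 0.1049]
orientation: [2.31, 2.128, 0.001]
force: [-1.9, 2.9, 8.4]
finger_gap: 0.0603
grasp_force: 12.0
```

Run:
```python
from h import *
rel()
```

```text
eef [ 0.5349 -0.038   0.1049] F [-2.   2.4  7.4] gap 0.0598 12.0 t 23.55
dark 1173 lx [-0.045  0.017  0.051] ly [-0.065  0.034  0.078] z-p [0.021 0.027 0.035]
yel 354 lx [-0.047  0.004  0.05 ] ly [0.08  0.093 0.103] z-p [0.016 0.022 0.025]
plane dz/dly,dz/dlx,z0 [-0.0749 -0.0005  0.0291] deg -4.3 0.97
orange 505 [[-48.7, 114.8, 125.9], [4.9, 131.9, 137.8], [52.5, 141.4, 140.3]]
recvtop 558 [[-48.5, 101.8], [10.6, 151.6], [52.8, 168.4]]
```

Call:
{"op": "jog_arm", "data": {"rows": [[0,0,-0.003,0,0.4],[0.008,0,-0.003,0,0.4],[0.016,0,-0.003,0,0.4],[0.024,0,-0.003,0,0.4],[0.032,0,-0.003,0,0.4],[0.04,0,-0.003,0,0.4],[0.048,0,-0.002,0,0.4],[0.056,0,-0.001,0,0.4],[0.06,0,0,0,0.4],[0.06,0,0,0,0.4]]}}

```text
clock: 24.43
eef_pos: [0.5363, -0.0201, 0.1042]
orientation: [2.311, 2.129, 0.0]
force: [0.0, 0.1, -1.9]
finger_gap: 0.0597
grasp_force: 12.0
```

Run:
```python
from h import *
rel(); go(.5353,-.0366,.105,-4.7)
```

```text
eef [ 0.5363 -0.0201  0.1042] F [ 0.1  0.5 -0.9] gap 0.0596 12.0 t 24.4833
dark 1235 lx [-0.045  0.018  0.05 ] ly [-0.065  0.033  0.078] z-p [0.021 0.027 0.035]
yel 134 lx [-0.043  0.01   0.051] ly [0.059 0.085 0.098] z-p [0.02  0.024 0.034]
plane dz/dly,dz/dlx,z0 [-0.0689 -0.0028  0.0291] deg -3.9 0.97
orange 493 [[-49.1, 97.6, 126.4], [5.1, 113.6, 137.8], [53.0, 123.3, 140.2]]
recvtop 500 [[-49.0, 107.9], [6.6, 136.0], [53.0, 150.6]]
frac [-0.0551  0.0013 -0.0027] twist 0.0 yaw0 -4.7 clock 24.5333
```

Call:
{"op": "jog_arm", "data": {"rows": [[0.006,0.001,0,0,0.4],[0.012,0.002,0,0,0.4],[0.0185,0.002,0,0,0.4],[0.0185,0.002,0,0,0.4],[0.0185,0.002,0.004,0,0.4],[0.0185,0.002,0.008,0,0.4],[0.0185,0.002,0.012,0,0.4],[0.0185,0.002,0.012,0,0.4]]}}

```text
clock: 25.2
eef_pos: [0.5371, -0.0152, 0.1003]
orientation: [-2.311, -2.128, 0.0]
force: [-0.1, -1.6, -2.6]
finger_gap: 0.0599
grasp_force: 12.0
```

Run:
```python
from h import *
rel();
```

```text
eef [ 0.5371 -0.0151  0.1004] F [ 0.2 -0.1 -2.1] gap 0.0599 12.0 t 25.25
dark 1179 lx [-0.045  0.017  0.05 ] ly [-0.067  0.034  0.079] z-p [0.025 0.028 0.032]
yel 41 lx [-0.041  0.014  0.05 ] ly [0.08  0.083 0.092] z-p [0.024 0.027 0.029]
plane dz/dly,dz/dlx,z0 [-0.0302 -0.0013  0.029 ] deg -1.7 0.99
orange 508 [[-49.5, 90.4, 126.5], [4.9, 107.8, 137.8], [51.9, 118.1, 140.5]]
recvtop 493 [[-49.1, 109.7], [5.7, 130.7], [52.1, 145.4]]
```

Call:
{"op": "jog_arm", "data": {"rows": [[0,0,0.004,0,0.4],[0,0,0.008,0,0.4],[0,0,0.011,0,0.4],[0,0,0.013,0,0.4],[0,0,0.013,0,0.4]]}}

```text
clock: 25.72
eef_pos: [0.5371, -0.0151, 0.097]
orientation: [2.311, 2.128, -0.0]
force: [-1.9, -1.6, 3.8]
finger_gap: 0.0599
grasp_force: 12.0
```

Run:
```python
from h import *
rel();
```

```text
eef [ 0.5371 -0.0151  0.097 ] F [-1.9 -1.6  5.8] gap 0.0599 12.0 t 25.7667
dark 1216 lx [-0.045  0.019  0.051] ly [-0.068  0.034  0.08 ] z-p [0.025 0.029 0.032]
yel 38 lx [-0.037  0.044  0.051] ly [0.052 0.084 0.102] z-p [0.01  0.029 0.04 ]
plane dz/dly,dz/dlx,z0 [-0.0001 -0.0038  0.0291] deg -0.0 0.98
orange 511 [[-49.2, 90.5, 126.2], [5.3, 107.9, 137.8], [52.4, 118.4, 140.5]]
recvtop 485 [[-49.5, 114.9], [4.6, 130.9], [52.2, 145.4]]
```

Flat and seated. Release and lift clear.

Call:
{"op": "jog_arm", "data": {"rows": [[0,0,0,0,0.7],[0,0,0,0,0.8],[0,0,0,0,0.88],[0,0,0,0,0.88],[0,0,0,0,0.88],[0,0,0,0,0.88],[0,0,-0.05,0,0.88],[0,0,-0.12,0,0.88],[0,0,-0.22,0,0.88],[0,0,-0.33,0,0.88],[0,0,-0.44,0,0.88],[0,0,-0.5,0,0.88],[0,0,-0.5,0,0.88],[0,0,-0.5,0,0.88]]}}

```text
clock: 26.98
eef_pos: [0.5375, -0.0151, 0.2475]
orientation: [2.31, 2.127, 0.002]
force: [-0.4, 0.4, -0.7]
finger_gap: 0.0818
grasp_force: 0.0
```

Run:
```python
from h import *
im=rel()
W=cloud("scene",optics.grab_frame("scene")[1])
a=np.radians(-4.7); ex=np.array([np.cos(a),np.sin(a)]); ey=np.array([-np.sin(a),np.cos(a)])
L=W[...,:2]-[.5383,.0003]; lx=L@ex; ly=L@ey; i=im.astype(int)
o=(i.max(-1)<110)&(abs(lx)<.055)&(ly>-.1)&(ly<.08)&(abs(W[...,2]-.126)<.008)
A=np.c_[lx[o],ly[o],np.ones(o.sum())]; k=np.linalg.lstsq(A,W[o][:,2],rcond=None)[0]
print(o.sum(),"tilt/z",k,"lx",np.percentile(lx[o],[1,99]),"ly",np.percentile(ly[o],[1,99]))
cv2.imwrite("pics/l.png",cv2.resize(im[110:290,210:370],None,fx=3.3,fy=3.3,interpolation=cv2.INTER_CUBIC))
```

```text
eef [ 0.5368 -0.0152  0.2463] F [-0.5 -0.3 -0.3] gap 0.0817 0.0 t 27.0333
dark 1455 lx [-0.045  0.01   0.05 ] ly [-0.07   0.022  0.079] z-p [-0.123 -0.12  -0.118]
yel 24 lx [-0.021  0.036  0.051] ly [0.081 0.085 0.093] z-p [-0.122 -0.119 -0.107]
plane dz/dly,dz/dlx,z0 [ 0.0002 -0.002  -0.1201] deg 0.0 0.99
orange 515 [[-48.9, 86.5, 125.8], [5.1, 108.6, 137.7], [52.2, 118.4, 140.4]]
recvtop 485 [[-49.1, 108.5], [6.0, 131.1], [52.9, 145.6]]
1670 tilt/z [-0.00978238 -0.00796131  0.12624303] lx [-0.04738501  0.05174591] ly [-0.09830974  0.06603704]
```

View pics/l.png

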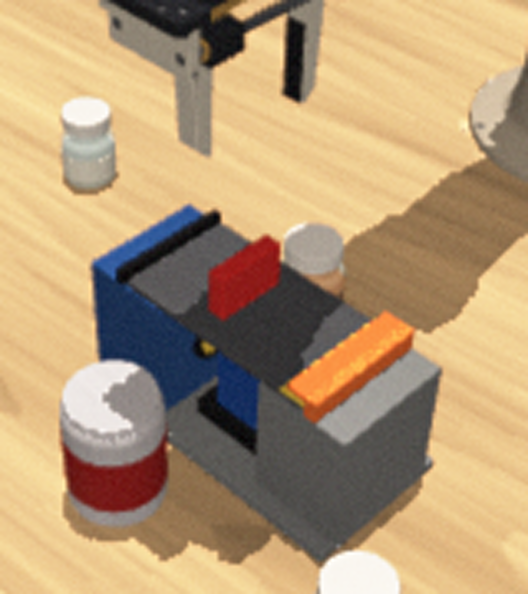

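The plate lies flat at z 0.126, with its striped edge under the lip, its other end inside the stop ridge, and the gripper clear.

```bash
python3 -c "
from cell import ctrl
print(ctrl.close_job())"
```

```text
the job is handed in; nothing more can be done
None
```

The job is handed in (no verdict was returned): the cell is fully down in the socket with its clear faces on the light path, and the shade plate lies flat, hooked under the lip and behind the stop ridge, at about 27 s of the 66 s allowed.

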